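Mesh a drive stem in a washer gearbox and hold the clutch down

ROBOT

A 7-joint arm with a two-finger parallel gripper is mounted at the origin on the work surface. World frame = base frame: x ahead of the robot, y to its left, z up, the work surface at z = 0. Lengths are in m, angles in rad, forces in N, time in s.
With the tool pointing down it reaches from about 0.4 to 0.9 m from the base axis. Payload 5.5 kg.
Tool frame: the origin (TCP) lies at the very end of the fingers, on their centre line; the grasp point (between the pads) lies 19 mm behind it (robot.tcp_to_grasp is the z of the grasp point in the tool frame, in m); z points along the fingers, y is the line along which they close (so a half turn about z gives the same grasp; the last joint's range is limited). The gripper opens to 92 mm and grips with 3 to 60 N. Pads are 19 mm wide; open, the fingers measure 130 mm over their backs; the gripper's body (75 mm by 190 mm) begins 47 mm behind the grasp point.
Start: joints at [1.587, 0.501, -0.427, 1.55, 0.221, 1.138, -0.21], TCP at [0.159, -0.63, 0.227] pointing down, gripper open.
Joint ranges: [-2.88, 2.88], [-0.31, 2.03], [-1.54, 1.56], [0.2, 2.42], [-1.41, 4.55], [0.19, 2.02], [-2.57, 2.57]. Speed limits (rad/s): [2.57, 2.57, 3.14, 3.14, 3.14, 3.14, 3.14].

INTERFACE

Orientations are given as a unit quaternion [x, y, z, w].
In Python, from cell import robot gives the robot as it stands. The module is installed in compiled form; this text tells all that it offers.
- The arm moves only by the tool play_rows, never from a script. Its argument "series" is a list of rows, each an object with "rot": the turn, a rotation vector about the tool's x, y, z in units of 45 degrees (1.0 is 45 degrees), a list of three; "linear": the shift along the tool's x, y, z in units of 200 mm (1.0 is 200 mm), a list of three; "grip": the gripper's target within -1 to 1 (shut at 1, half-way at 0, fully open at -1). In form: [{"rot": [ax, ay, az], "linear": [tx, ty, tz], "grip": grip}, ...]. A call has 1 to 20 rows; each row is the pose to reach, as a shift and turn from the pose commanded when the call began, along the tool's axes at that moment; what a row does not reach only later rows make up. A row lasts 1/10 s, in which the tool goes at most 50 mm and 8.59 degrees, less where a joint would pass 70% of its speed; a pose out of reach is approached as far as the arm can. A call with a number of a shift or a turn outside -1 to 1 is refused whole. A call with a gripper value outside its range is refused whole. The fingers move at their own pace and stop on an object; "grip_force" is the grip in N (left out, the last holds). Time passes only in rows, so rows that repeat a pose let the fingers close. It gives the time, the measured TCP pose, the force, the opening and the grip force at its end, in the units of the state.
- robot.state(): the state, without advancing time (a new reading comes with each control period).
- robot.read_camera(name): name is "scene" or "top" or "wrist"; returns the picture (420x560x3 uint8, red, green, blue); there is no depth.
- robot.camera_info(name): a dict with "fx", "fy", "cx", "cy" (pixels), "world_from_camera" (4x4, takes a point from camera to world coordinates). Camera axes: x right, y up, looking along -z (the intrinsics and any distortion apply to the point x, -y, -z); pixel columns grow to the right and rows downward; lengths in m; the calibration is good to about 2 mm. A picture is of the moment at which its call begins: read the wrist's pose just before it. camera_info takes no time and is no camera call; for the wrist camera it gives the pose at the moment of the call.
- robot.sign_off(): hands the job in; it is judged then, once.
The state is a dict: "time": time; "q": joint angles; "qvel": joint speeds; "tau": joint torques, N m; "eef_pos": TCP position; "tcp_rot": TCP orientation; "wrist_force": force on the tool from outside, world axes, zero at the start; "moment": the same for the moment, N m; "finger_gap": finger opening in m; "finger_force": force on a finger pad.
Only numpy, scipy, OpenCV 4.12 (cv2) and the standard library are available. Lean on these libraries where they do the work, as an engineer would, in place of code of your own. Each camera call takes 0.05 s, during which the arm holds its last target. There are 200 camera calls.

TASK

The washer gearbox on the counter needs its clutch held down. Take the drive stem with four splines by its square head (not the three-splined one), turn it until its splines mesh with the cross-shaped socket of the gearbox hub, slide it fully home, and press it on so that the spring-loaded hub goes right down against its spring. Finish still gripping the stem and pressing the hub down, and leave the other things on the counter alone.

Things in the scene. Friction and masses are not known exactly. Their poses are not given: they have to be found in the camera images.
- stem4_grip (a point): Centre of the square head of the loose four-splined steel drive stem (about 0.22 kg, 88 mm tall, standing on its splines): on its axis, 63 mm above its foot, 25 mm below its top. Head 26 x 26 mm, 50 mm tall, its flats facing the x and y axes. z is up along the stem. Every quarter turn looks and fits the same.
- stem3_grip (a point): The same point of the other loose steel stem, to be left alone: the same square head and height, but three flange arms and three splines, 120 degrees apart. It does not fit. Either stem may stand on the left or the right.
- socket_mouth (a point): Centre of the cross-shaped socket's mouth, on the flat top of the square 60 mm steel hub of the fixed gearbox; 105 mm above the counter with the hub up, moves down with it. Socket 39 mm tip to tip, arms 15 mm wide along the x and y axes, 36 mm deep. z is up. With the stem home its flange rests on this face, its head's centre 31 mm above this point.
- gearbox: The fixed gearbox: base 200 x 180 mm, box 55 mm high, hub standing out of its middle. Origin at the centre of its underside; the hub does not turn, and its socket has the same axes as this body.
- clutch_hub (a joint): Travel of the spring-loaded hub in m: 0 when up, 0.010 at the bottom stop. The spring pushes the hub up with about 6 N at the top and 12 N at the bottom, so a stem pressed on out of mesh pushes the hub down too, and the hub springs up over the splines when they line up.
- bearing: Bystander: loose steel ring, 52 mm outside, 15 mm high, lying flat; origin at the centre of its underside.
- wrench: Bystander: steel wrench 170 mm long lying flat on the counter; x along its length.
- detergent: Bystander: white bottle, 68 mm diameter, 150 mm tall, standing; origin at the centre of its underside.
- stem4: The same four-splined stem, origin on its axis at the foot. From the foot up: splines, a cross 36 mm tip to tip, arms 12 mm wide along x and y, 32 mm long (last 5 mm tapered by 2.5 mm on every side); cross-shaped flange, 6 mm thick, 52 mm tip to tip, arms 16 mm wide in line with the splines; square head.

How it is judged:
On the way:
1. the four-splined stem is lifted clear of the counter (height (world z) of stem4_grip above 0.09 m), for 0.2 s.
At the end, for the whole second after the job is handed in: The four-splined stem is upright, home in the socket (flange within 2.5 mm of the hub face, axes within 4 mm), the hub is down at least 7 of its 10 mm, and the gripper still holds the head (over 3 N on the fingers, grasp point within 35 mm of the head centre) (z of stem4_grip in the frame of socket_mouth between 0.027 and 0.0335 m and horizontal distance between stem4_grip and socket_mouth below 0.004 m and angle between stem4_grip's own z axis and vertical below 0.08 rad and value of joint clutch_hub above 0.007 m and contact force between the fingers and stem4 above 3 N and distance between the grasp point and stem4_grip below 0.035 m); the arm keeps its last pose, push and grip.
It fails at once if the three-splined stem is moved more than 20 mm (distance of stem3_grip from where it was at the start of the episode above 0.02 m).
It fails at once if the bearing ring is moved more than 20 mm (distance of bearing from where it was at the start of the episode above 0.02 m).
It fails at once if the wrench is moved more than 20 mm (distance of wrench from where it was at the start of the episode above 0.02 m).
It fails at once if the bottle is moved more than 20 mm (distance of detergent from where it was at the start of the episode above 0.02 m).
It also fails if it takes over 38 s, if anything falls off the work surface, if the arm or the gripper's body presses on something with over 40 N, if the wrist force passes 120 N, or if a joint passes its speed limit or range.

## Working session

There is one attempt and no reset: what is moved stays moved. The work goes in short steps, Python scripts to look and compute and a tool call to move; the robot and the scene stay as the last step left them, time stands still between calls to the robot, and variables do not carry over. Pictures are saved under pics/ and viewed, at most 10 in all, crops included, and the job is handed in when it is done.

Besides the shell and the picture viewer there is one more tool, called after "Emit:" by a JSON object that holds its "name" and its "arguments", one argument or row to a line. play_rows: Moves the arm, as the interface text tells. Its arguments: {"type":"object","properties":{"series":{"type":"array"},"grip_force":{"type":"number"}},"required":["series"]}

```bash
mkdir -p pics; cat > h.py <<'E'
from cell import robot
import numpy as np, cv2
from scipy.spatial.transform import Rotation as R
def snap(n,f):
    i=robot.camera_info(n); im=robot.read_camera(n); cv2.imwrite(f'pics/{f}.png',im[:,:,::-1]); np.save(f'pics/{f}.npy',im); return im,i
def ray(i,u,v):
    T=np.array(i['world_from_camera']); d=np.array([(u-i['cx'])/i['fx'],-(v-i['cy'])/i['fy'],-1]); return T[:3,3],T[:3,:3]@d
def onz(i,u,v,z):
    o,d=ray(i,u,v); return o+d*(z-o[2])/d[2]
def proj(i,p):
    T=np.array(i['world_from_camera']); c=T[:3,:3].T@(np.array(p)-T[:3,3]); return i['cx']+i['fx']*c[0]/-c[2], i['cy']+i['fy']*c[1]/c[2]
E
python3 - <<'E'
from h import *
np.set_printoptions(precision=3,suppress=True)
s=robot.state(); print({k:np.round(v,3) for k,v in s.items()}, robot.tcp_to_grasp)
for n in ('top','scene','wrist'):
    im,i=snap(n,n+'0'); print(n,i)
E
```

```text
{'time': np.float64(0.0), 'q': array([ 1.587,  0.502, -0.427,  1.551,  0.221,  1.138, -0.21 ]), 'qvel': array([-0.001,  0.003,  0.   , -0.001,  0.001,  0.002, -0.001]), 'tau': array([ -0.001, -56.658,  -5.817, -27.911,  -0.069,   0.031,   0.   ]), 'eef_pos': array([ 0.159, -0.63 ,  0.226]), 'tcp_rot': array([ 0.992,  0.123, -0.   , -0.001]), 'wrist_force': array([ 0.191,  0.707, -0.486]), 'moment': array([0.047, 0.001, 0.036]), 'finger_force': np.float64(0.0), 'finger_gap': np.float64(0.092)} -0.0188
top {'fx': 409.9603215062219, 'fy': 409.9603215062219, 'cx': 282.5807050987566, 'cy': 208.82342180547437, 'world_from_camera': array([[-0.027,  0.988, -0.154,  0.416],
       [-0.999, -0.023,  0.028, -0.002],
       [ 0.024,  0.155,  0.988,  1.177],
       [ 0.   ,  0.   ,  0.   ,  1.   ]])}
scene {'fx': 396.98846087361574, 'fy': 396.98846087361574, 'cx': 279.36661001268044, 'cy': 212.86653223184797, 'world_from_camera': array([[-0.349, -0.726,  0.593,  1.207],
       [ 0.937, -0.278,  0.21 ,  0.222],
       [ 0.012,  0.629,  0.778,  0.897],
       [ 0.   ,  0.   ,  0.   ,  1.   ]])}
wrist {'fx': 377.51292940631225, 'fy': 377.51292940631225, 'cx': 279.6330688640414, 'cy': 206.91947217091626, 'world_from_camera': array([[ 0.244,  0.927,  0.286,  0.236],
       [-0.97 ,  0.234,  0.069, -0.61 ],
       [-0.003, -0.294,  0.956,  0.384],
       [ 0.   ,  0.   ,  0.   ,  1.   ]])}
```

View pics/top0.png

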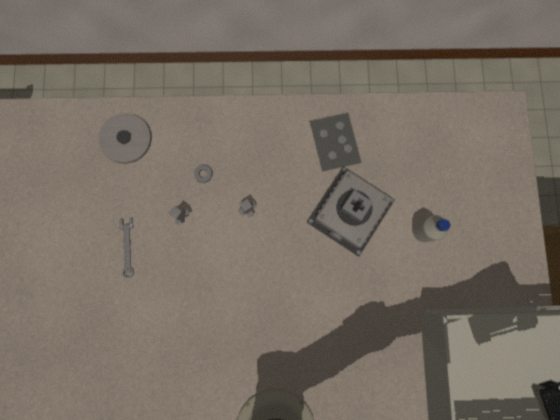

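View pics/scene0.png

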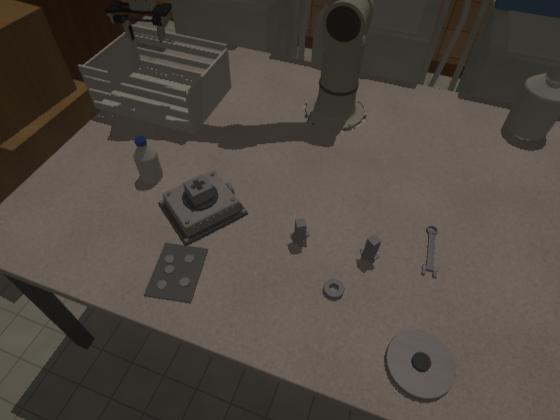

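The top view shows the stems at about (178,212) and (247,206), the gearbox at (352,210), the ring at (203,173), the wrench at (127,247) and the bottle at (437,227). I'll enlarge the stems and the hub.

```bash
python3 - <<'E'
from h import *
t=cv2.imread('pics/top0.png'); s=cv2.imread('pics/scene0.png')
def c(im,u,v,h): return cv2.resize(im[v-h:v+h,u-h:u+h],(260,260),interpolation=cv2.INTER_CUBIC)
g=np.vstack([np.hstack([c(t,178,212,20),c(t,247,206,20),c(t,352,210,45)]),np.hstack([c(s,371,248,20),c(s,300,233,20),c(s,202,203,45)])])
g=np.clip(g*1.6,0,255).astype(np.uint8)
cv2.imwrite('pics/comp.png',g)
i=robot.camera_info('top')
for n,u,v,z in (('A',178,211,.088),('B',246,203,.088),('hub',357,205,.105),('ring',203,173,.015),('wr',127,247,.005),('bot',443,225,.15)): print(n,onz(i,u,v,z).round(3))
E
```

```text
A [0.587 0.247 0.088]
B [0.604 0.065 0.088]
hub [ 0.589 -0.231  0.105]
ring [0.708 0.193 0.015]
wr [0.5   0.408 0.005]
bot [ 0.525 -0.438  0.15 ]
```

View pics/comp.png

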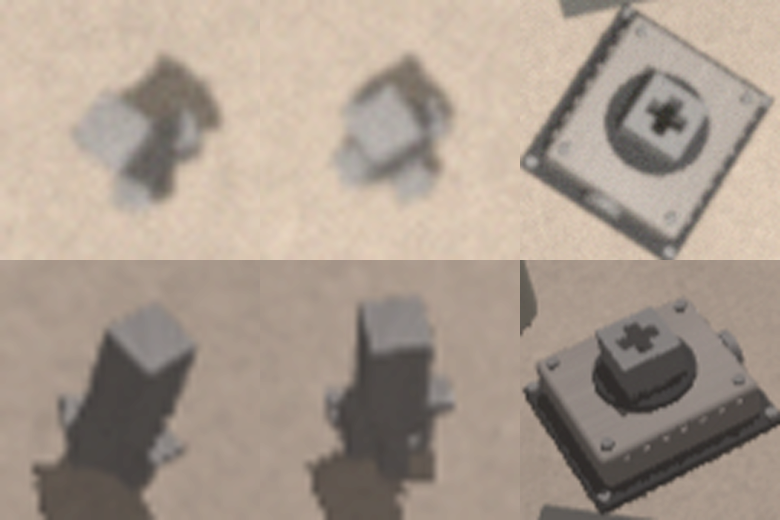

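Neither stem can be counted for certain at this resolution, so I'll look from the wrist at a nearer pose. I'm moving there in four legs.

Emit:
{"name": "play_rows", "arguments": {
  "series": [
    {"rot": [0, 0, 0], "linear": [0.71, -0.83, -0.1], "grip": -1},
    {"rot": [0, 0, 0], "linear": [0.71, -0.83, -0.1], "grip": -1},
    {"rot": [0, 0, 0], "linear": [0.71, -0.83, -0.1], "grip": -1},
    {"rot": [0, 0, 0], "linear": [0.71, -0.83, -0.1], "grip": -1},
    {"rot": [0, 0, 0], "linear": [0.71, -0.83, -0.1], "grip": -1}
  ]
}}

```text
time: 0.65
eef_pos: [0.2587, -0.4299, 0.2471]
tcp_rot: [0.992, 0.126, 0.0, -0.0]
wrist_force: [0.5, 0.2, 0.3]
finger_gap: 0.0916
finger_force: 0.0
```

Emit:
{"name": "play_rows", "arguments": {
  "series": [
    {"rot": [0, 0, 0], "linear": [0.71, -0.83, 0], "grip": -1},
    {"rot": [0, 0, 0], "linear": [0.71, -0.83, 0], "grip": -1},
    {"rot": [0, 0, 0], "linear": [0.71, -0.83, 0], "grip": -1},
    {"rot": [0, 0, 0], "linear": [0.71, -0.83, 0], "grip": -1},
    {"rot": [0, 0, 0], "linear": [0.71, -0.83, 0], "grip": -1}
  ]
}}

```text
time: 1.15
eef_pos: [0.3549, -0.2347, 0.247]
tcp_rot: [0.992, 0.126, 0.0, 0.0]
wrist_force: [-0.1, -1.2, -0.3]
finger_gap: 0.0916
finger_force: 0.0
```

Emit:
{"name": "play_rows", "arguments": {
  "series": [
    {"rot": [0, 0, 0], "linear": [0.71, -0.83, 0], "grip": -1},
    {"rot": [0, 0, 0], "linear": [0.71, -0.83, 0], "grip": -1},
    {"rot": [0, 0, 0], "linear": [0.71, -0.83, 0], "grip": -1},
    {"rot": [0, 0, 0], "linear": [0.71, -0.83, 0], "grip": -1},
    {"rot": [0, 0, 0], "linear": [0.71, -0.83, 0], "grip": -1}
  ]
}}

```text
time: 1.65
eef_pos: [0.4521, -0.0385, 0.2474]
tcp_rot: [0.992, 0.126, 0.001, -0.001]
wrist_force: [-0.2, -0.3, 0.2]
finger_gap: 0.0917
finger_force: 0.0
```

Emit:
{"name": "play_rows", "arguments": {
  "series": [
    {"rot": [0, 0, 0], "linear": [0.71, -0.83, 0], "grip": -1},
    {"rot": [0, 0, 0], "linear": [0.71, -0.83, 0], "grip": -1},
    {"rot": [0, 0, 0], "linear": [0.71, -0.83, 0], "grip": -1},
    {"rot": [0, 0, 0], "linear": [0.71, -0.83, 0], "grip": -1},
    {"rot": [0, 0, 0], "linear": [0.71, -0.83, 0], "grip": -1},
    {"rot": [0, 0, 0], "linear": [0.71, -0.83, 0], "grip": -1}
  ]
}}

```text
time: 2.25
eef_pos: [0.5477, 0.1563, 0.2464]
tcp_rot: [0.992, 0.126, 0.0, -0.002]
wrist_force: [-0.5, 0.6, -0.2]
finger_gap: 0.0915
finger_force: 0.0
```

```bash
python3 - <<'E'
from h import *
im,i=snap('wrist','wrist1'); np.save('pics/wrist1_T.npy',i['world_from_camera'])
print(robot.state()['q'].round(2),robot.state()['eef_pos'].round(4))
g=cv2.convertScaleAbs(cv2.imread('pics/wrist1.png'),alpha=1.5)
cv2.imwrite('pics/w1b.png',cv2.resize(g,(784,588)))
for n,p in (('A',(.587,.247,.088)),('B',(.604,.065,.088))): print(n,np.round(proj(i,p)))
E
```

```text
[ 0.38  0.45 -0.91  1.73  0.38  1.16 -1.96] [0.5472 0.1536 0.2461]
A [185. 115.]
B [403. 150.]
```

View pics/w1b.png

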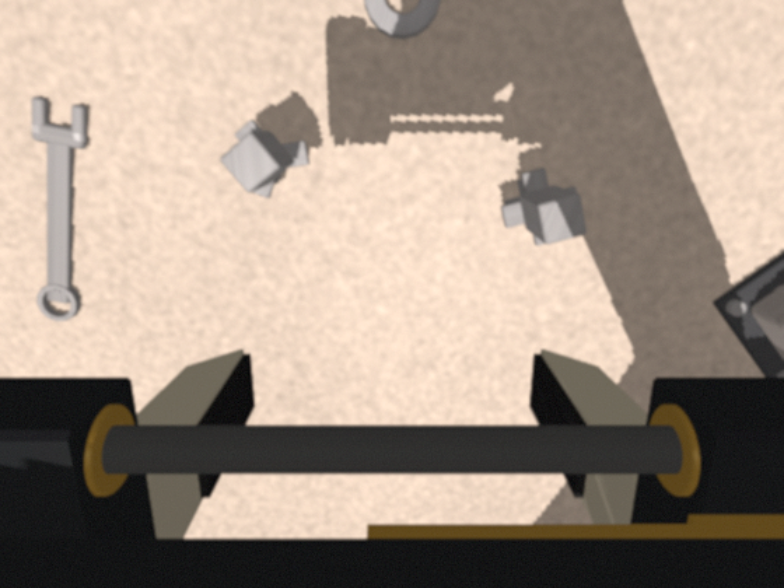

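The wrist view shows the left stem near (255,158) with three arms spread about 120° apart. The right one near (550,212) shows two perpendicular arms. I'll enlarge both to confirm.

```bash
python3 - <<'E'
from h import *
g=cv2.convertScaleAbs(cv2.imread('pics/wrist1.png'),alpha=1.5)
c=lambda u,v,h:cv2.resize(g[v-h:v+h,u-h:u+h],(400,400),interpolation=cv2.INTER_CUBIC)
cv2.imwrite('pics/w1c.png',np.hstack([c(189,112,40),c(386,148,40)]))
E
```

```text
(no output)
```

View pics/w1c.png

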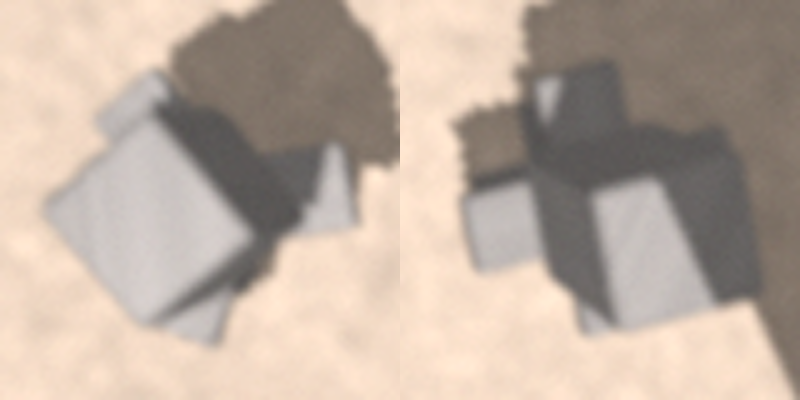

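The left stem has three arms at 120°. The right one, B near (0.60, 0.065), has arms square to its flats, so it's the four-splined stem. Next I'll compute its yaw and centre, and the gearbox pose.

```bash
cat > geo.py <<'E'
from h import *
def yaw90(P): # corners in order -> yaw mod 90 from edges
    a=[]
    for k in range(len(P)):
        e=P[(k+1)%len(P)]-P[k]; a.append(np.exp(4j*np.arctan2(e[1],e[0])))
    return np.degrees(np.angle(sum(a)))/4
E
python3 - <<'E'
from geo import *
i=robot.camera_info('wrist'); i['world_from_camera']=np.load('pics/wrist1_T.npy')
c=np.array([[190,188],[338,153],[358,295],[212,330]])/5+[346,108]
P=np.array([onz(i,u,v,.088)[:2] for u,v in c]); print('stem4',P.mean(0).round(4),np.linalg.norm(np.diff(P,axis=0),axis=1).round(4),[round(yaw90(P[k:k+2][:2]),1) for k in range(3)],round(yaw90(P),1))
t=robot.camera_info('top')
# hub top (crop 260px=90px, offset 307,165)
k=90/260
f=lambda L,o,z:np.array([onz(t,u,v,z)[:2] for u,v in np.array(L)*k+o])
B=f([[108,12],[248,98],[150,250],[12,165]],[307,165],.055)
print('box?',B.mean(0).round(3),round(yaw90(B),1),np.linalg.norm(np.diff(B,axis=0),axis=1).round(3))
H=f([[654-520,70],[709-520,102],[680-520,163],[623-520,122]],[307,165],.105)
print('hub',H.mean(0).round(3),round(yaw90(H),1),np.linalg.norm(np.diff(H,axis=0),axis=1).round(3))
S=onz(t,307+145*k,165+117*k,.105);print('socket',S.round(3))
E
```

```text
stem4 [0.5985 0.065 ] [0.0248 0.0246 0.025 ] [np.float64(28.0), np.float64(28.2), np.float64(28.5)] 28.1
box? [ 0.583 -0.226] -34.2 [0.159 0.178 0.153]
hub [ 0.59  -0.233] -32.9 [0.059 0.064 0.064]
socket [ 0.588 -0.231  0.105]
```

The stem measures 25 mm square, against 26 mm given, with yaw about 28°. I'm moving above it and aligning.

Emit:
{"name": "play_rows", "arguments": {
  "series": [
    {"rot": [0, 0, -0.302], "linear": [0.137, 0.493, 0.43], "grip": -1},
    {"rot": [0, 0, -0.302], "linear": [0.137, 0.493, 0.43], "grip": -1},
    {"rot": [0, 0, -0.302], "linear": [0.137, 0.493, 0.43], "grip": -1},
    {"rot": [0, 0, -0.302], "linear": [0.137, 0.493, 0.43], "grip": -1},
    {"rot": [0, 0, -0.302], "linear": [0.137, 0.493, 0.43], "grip": -1}
  ]
}}

```text
time: 2.8
eef_pos: [0.5973, 0.0604, 0.1599]
tcp_rot: [0.971, 0.237, -0.001, 0.0]
wrist_force: [-0.2, -0.1, 1.0]
finger_gap: 0.0914
finger_force: 0.0
```

```bash
python3 - <<'E'
from h import *
im,i=snap('wrist','wrist2'); np.save('pics/wrist2_T.npy',i['world_from_camera'])
s=robot.state();print(s['q'].round(2),s['eef_pos'].round(4),(2*np.degrees(np.arctan2(s['tcp_rot'][1],s['tcp_rot'][0]))).round(2))
p=proj(i,(.5985,.065,.088)); print(p); u,v=map(int,p)
g=cv2.convertScaleAbs(cv2.imread('pics/wrist2.png'),alpha=1.5)
u0,v0=u-80,max(0,min(v-60,300)); print(u0,v0)
cv2.imwrite('pics/w2c.png',cv2.resize(g[v0:v0+120,u0:u0+160],(800,600),interpolation=cv2.INTER_CUBIC))
E
```

```text
[ 0.48  0.61 -0.87  1.73  0.52  1.06 -1.66] [0.5976 0.0623 0.161 ] 27.62
(np.float64(275.0638806812865), np.float64(214.85377308501958))
195 154
```

View pics/w2c.png

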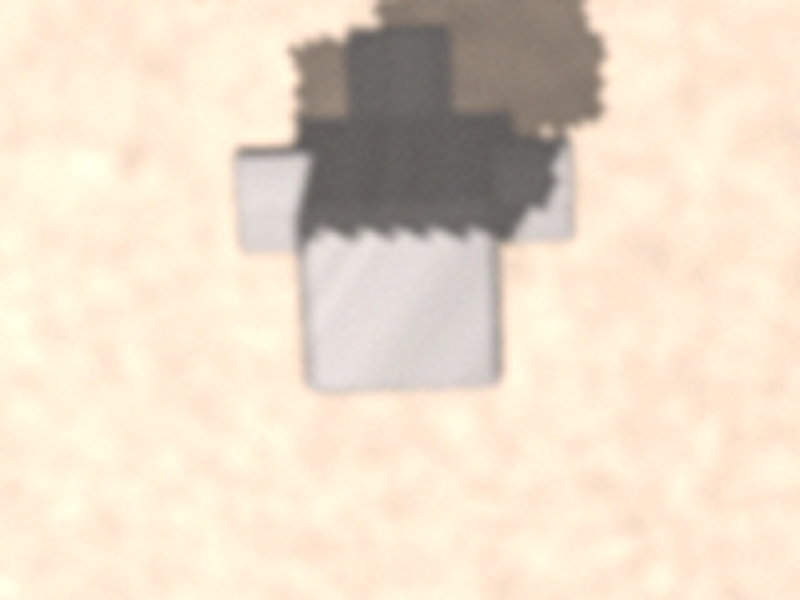

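This view confirms four arms. The head's near top edge runs from (308,388) to (498,385) in the crop.

```bash
python3 - <<'E'
from h import *
i=robot.camera_info('wrist'); i['world_from_camera']=np.load('pics/wrist2_T.npy')
s=robot.state(); M=R.from_quat(s['tcp_rot']).as_matrix()
a,b=[onz(i,195+u/5,154+v/5,.088) for u,v in ((306,388),(499,385.5))]
e=b-a; L=np.hypot(*e[:2]); y=np.degrees(np.arctan2(e[1],e[0])); print(L,y+90)
n=np.array([-e[1],e[0],0])/L
c=(a+b)/2+n*.013*np.sign(n@M[:,0]); print(c, M.T@(c-s['eef_pos'])/.2, s['eef_pos'])
E
```

```text
0.025121158502490297 28.269886437819054
[0.60002017 0.06572978 0.088     ] [ 0.01876844 -0.00950571  0.36488466] [0.59759805 0.06230681 0.16097776]
```

Emit:
{"name": "play_rows", "arguments": {
  "series": [
    {"rot": [0, 0, -0.01], "linear": [0.008, 0, 0.25], "grip": -1},
    {"rot": [0, 0, -0.01], "linear": [0.008, 0, 0.25], "grip": -1},
    {"rot": [0, 0, -0.01], "linear": [0.008, 0, 0.25], "grip": -1}
  ]
}}

```text
time: 3.15
eef_pos: [0.5987, 0.065, 0.1115]
tcp_rot: [0.97, 0.244, -0.0, -0.0]
wrist_force: [1.0, 0.1, 1.2]
finger_gap: 0.092
finger_force: 0.0
```

Emit:
{"name": "play_rows", "arguments": {
  "series": [
    {"rot": [0, 0, 0], "linear": [0.006, 0, 0.16], "grip": -1},
    {"rot": [0, 0, 0], "linear": [0.006, 0, 0.32], "grip": -1},
    {"rot": [0, 0, 0], "linear": [0.006, 0, 0.32], "grip": -1},
    {"rot": [0, 0, 0], "linear": [0.006, 0, 0.32], "grip": 1},
    {"rot": [0, 0, 0], "linear": [0.006, 0, 0.32], "grip": 1},
    {"rot": [0, 0, 0], "linear": [0.006, 0, 0.32], "grip": 1},
    {"rot": [0, 0, 0], "linear": [0.006, 0, 0.32], "grip": 1},
    {"rot": [0, 0, 0], "linear": [0.006, 0, 0.32], "grip": 1},
    {"rot": [0, 0, 0], "linear": [0.006, 0, 0.32], "grip": 1},
    {"rot": [0, 0, 0], "linear": [0.006, 0, 0.32], "grip": 1},
    {"rot": [0, 0, 0], "linear": [0.006, 0, 0.32], "grip": 1}
  ],
  "grip_force": 50
}}

```text
time: 4.25
eef_pos: [0.6005, 0.0647, 0.0467]
tcp_rot: [0.97, 0.243, -0.0, -0.0]
wrist_force: [-0.4, 0.6, 0.8]
finger_gap: 0.0323
finger_force: 0.0
```

Emit:
{"name": "play_rows", "arguments": {
  "series": [
    {"rot": [0, 0, 0], "linear": [0, 0, 0], "grip": 1},
    {"rot": [0, 0, 0], "linear": [0, 0, 0], "grip": 1},
    {"rot": [0, 0, 0], "linear": [0, 0, 0], "grip": 1},
    {"rot": [0, 0, 0], "linear": [0, 0, 0], "grip": 1}
  ]
}}

```text
time: 4.65
eef_pos: [0.6004, 0.0648, 0.0466]
tcp_rot: [0.97, 0.243, -0.0, -0.0]
wrist_force: [0.1, 0.0, 0.1]
finger_gap: 0.026
finger_force: 49.8
```

It's gripped: the gap is 26 mm and the finger force is 50 N. I'll lift it and carry it beside the hub, turning towards the socket.

Emit:
{"name": "play_rows", "arguments": {
  "series": [
    {"rot": [0, 0, 0], "linear": [0, 0, -0.2], "grip": 1},
    {"rot": [0, 0, 0], "linear": [0, 0, -0.4], "grip": 1},
    {"rot": [0, 0, 0], "linear": [0, 0, -0.6], "grip": 1},
    {"rot": [0, 0, 0], "linear": [0, 0, -0.8], "grip": 1},
    {"rot": [0, 0, 0], "linear": [0, 0, -0.8], "grip": 1}
  ]
}}

```text
time: 5.15
eef_pos: [0.6039, 0.0663, 0.2126]
tcp_rot: [0.97, 0.244, 0.005, 0.001]
wrist_force: [0.8, 0.8, -1.3]
finger_gap: 0.026
finger_force: 49.8
```

Emit:
{"name": "play_rows", "arguments": {
  "series": [
    {"rot": [0, 0, 0], "linear": [-0.1, 0.14, 0], "grip": 1},
    {"rot": [0, 0, 0], "linear": [-0.22, 0.3, 0], "grip": 1},
    {"rot": [0, 0, 0], "linear": [-0.35, 0.45, 0], "grip": 1},
    {"rot": [0, 0, 0], "linear": [-0.48, 0.6, 0], "grip": 1},
    {"rot": [0, 0, 0], "linear": [-0.585, 0.75, 0], "grip": 1},
    {"rot": [0, 0, 0], "linear": [-0.585, 0.75, 0], "grip": 1}
  ]
}}

```text
time: 5.75
eef_pos: [0.5661, -0.131, 0.2048]
tcp_rot: [0.971, 0.239, -0.002, 0.001]
wrist_force: [-0.8, 0.6, -2.4]
finger_gap: 0.0263
finger_force: 49.8
```

Emit:
{"name": "play_rows", "arguments": {
  "series": [
    {"rot": [0, 0, -0.12], "linear": [-0.1, 0.14, 0], "grip": 1},
    {"rot": [0, 0, -0.25], "linear": [-0.22, 0.3, 0], "grip": 1},
    {"rot": [0, 0, -0.37], "linear": [-0.35, 0.45, 0], "grip": 1},
    {"rot": [0, 0, -0.5], "linear": [-0.48, 0.6, 0], "grip": 1},
    {"rot": [0, 0, -0.62], "linear": [-0.585, 0.75, 0], "grip": 1},
    {"rot": [0, 0, -0.62], "linear": [-0.585, 0.75, 0], "grip": 1},
    {"rot": [0, 0, -0.62], "linear": [-0.585, 0.75, 0], "grip": 1},
    {"rot": [0, 0, -0.62], "linear": [-0.585, 0.75, 0], "grip": 1}
  ]
}}

```text
time: 6.55
eef_pos: [0.5361, -0.3082, 0.2062]
tcp_rot: [0.882, 0.471, 0.0, -0.001]
wrist_force: [0.8, 0.7, -1.6]
finger_gap: 0.0258
finger_force: 49.8
```

```bash
python3 - <<'E'
from h import *
im,i=snap('wrist','wrist3'); np.save('pics/wrist3_T.npy',i['world_from_camera'])
s=robot.state();print(s['q'].round(2),s['eef_pos'].round(4),s['finger_gap'],(2*np.degrees(np.arctan2(s['tcp_rot'][1],s['tcp_rot'][0]))).round(2))
print(proj(i,(.588,-.231,.105)))
cv2.imwrite('pics/w3b.png',cv2.resize(cv2.convertScaleAbs(cv2.imread('pics/wrist3.png'),alpha=1.5),(784,588)))
E
```

```text
[ 1.16  0.63 -0.98  1.64  0.55  1.18 -0.54] [ 0.5363 -0.308   0.2065] 0.02577779302073159 56.22
(np.float64(280.90300266016885), np.float64(69.48173286707151))
```

View pics/w3b.png

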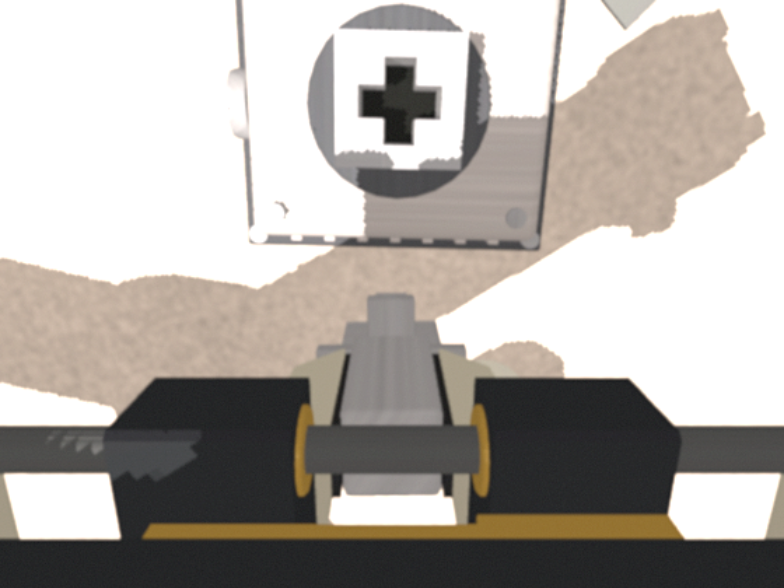

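The wrist view shows the cross socket at about (399,101) in the 1.4x picture. The held stem is nearly aligned with it, and its front flange arm is at (391,300). I'll measure the socket and the stem in the same image.

```bash
cat > sock.py <<'E'
from geo import *
def run(name):
    im=np.load(f'pics/{name}.npy'); i=robot.camera_info('wrist'); i['world_from_camera']=np.load(f'pics/{name}_T.npy')
    g=im.mean(2).astype(np.uint8)
    return im,g,i
E
python3 - <<'E'
from sock import *
im,g,i=run('wrist3')
u,v=285,72
print(g[72,235:335:4], g[40:124:4,285])
roi=cv2.resize(g[35:110,245:325],None,fx=4,fy=4,interpolation=cv2.INTER_CUBIC)
for th in (110,130):
    m=(roi<th).astype(np.uint8)
    n,l,st,_=cv2.connectedComponentsWithStats(m); k=l[(72-35)*4,(285-245)*4]
    c=max(cv2.findContours((l==k).astype(np.uint8),0,2)[0],key=cv2.contourArea)
    p=cv2.approxPolyDP(c,9,True)[:,0]; q=(p+.5)/4-.5+[245,35]
    P=np.array([onz(i,a,b,.105)[:2] for a,b in q])
    C=c[:,0]; W=np.array([onz(i,*((x+.5)/4-.5+[245,35]),.105)[:2] for x in C]).astype(np.float32)
    r=cv2.minAreaRect(W*1000)
    print(th,len(p),P.mean(0).round(4),round(yaw90(P),2),'rect',r, np.linalg.norm(np.diff(P,axis=0),axis=1).round(4))
# stem flange front arm: pixel rows
print('rows'); 
for r in range(206,244,3): print(r,g[r,255:305:2])
s=robot.state(); M=R.from_quat(s['tcp_rot']).as_matrix(); t=s['eef_pos']; zf=t[2]-.0466
for yy in(-.008,.008): print('exp tip', np.round(proj(i,np.append((t+M[:,0]*.026+M[:,1]*yy)[:2],zf+.038)),1))
for yy in(-.013,.013): print('exp headtop', np.round(proj(i,np.append((t+M[:,0]*.013+M[:,1]*yy)[:2],zf+.088)),1))
E
```

```text
[ 98 178 204 202 203 148  38  18  19  18  31  36  35  36  35  37  35  35
  34  85 150 192 193 192 163] [151  96  25  21  21  33  34  34  36  32  19  19  22  19  19  19 168 198
 197 197 144]
110 12 [ 0.5891 -0.234 ] -35.14 rect ((589.105712890625, -234.09036254882812), (35.694984436035156, 35.81287384033203), 9.74063491821289) [0.0116 0.0116 0.0131 0.0113 0.0112 0.0133 0.0116 0.0113 0.0132 0.0114
 0.0119]
130 12 [ 0.5892 -0.234 ] -35.72 rect ((589.208251953125, -234.0834503173828), (36.3991584777832, 36.461219787597656), 9.813322067260742) [0.0116 0.0118 0.0127 0.0117 0.0114 0.0131 0.0118 0.0114 0.0135 0.0116
 0.0114]
rows
206 [116 119 120 120 120 119 121 122 125 123 124 124 123 121 120 124 125 122
 122 124 125 123 121 120 124]
209 [120 119 119 117 119 121 117 105 104 104 103 102 105 103 102 103 104 104
 113 116 123 123 120 121 121]
212 [120 118 117 114  94  90  89  88  88  89  89  91  90  91  89  88  88  86
  86  87 101 123 123 123 123]
215 [120 118 118 114  94  95  96  95  96  96  96  98  99  98  97  97  96  94
  94  94  98 121 123 123 121]
218 [118 118 118 115  95  96  97  96  97  
[... 216 characters left out ...]
  95  98  99  98  98  98  96  95
  94  95  98 120 123 122 122]
227 [123 128 128 121  95  95  95  97  96  96  95  98  98  99  98  98  98  95
  95  93  97 119 122 122 122]
230 [ 98 100 100  98  92  96  95  95  97  96  95  98  99  97  98  98  97  96
  94  94  92  94  93  94  93]
233 [91 89 90 89 92 96 96 96 96 97 95 96 99 98 99 99 97 95 94 94 93 90 90 90
 91]
236 [93 92 90 92 92 95 96 96 96 97 95 97 99 99 98 99 97 96 94 94 92 89 90 90
 90]
239 [91 90 91 91 92 94 94 96 95 93 93 95 96 97 94 95 94 94 92 94 93 90 90 91
 90]
242 [89 91 92 90 91 90 93 92 88 88 89 92 94 91 90 89 90 93 90 90 92 94 92 92
 90]
exp tip [263.6 211.5]
exp tip [298.1 211.4]
exp headtop [243.4 291.1]
exp headtop [318.4 291.1]
```

The socket centre is at (0.589,-0.234) with yaw about 54.6° (mod 90). Correcting for how the stem appears in the same image, the TCP should go to about (0.590,-0.234). I'll move over it and turn 1.6°.

Emit:
{"name": "play_rows", "arguments": {
  "series": [
    {"rot": [0, 0, 0.036], "linear": [0.15, 0.006, 0], "grip": 1},
    {"rot": [0, 0, 0.036], "linear": [0.3, 0.012, 0], "grip": 1},
    {"rot": [0, 0, 0.036], "linear": [0.456, 0.019, 0], "grip": 1},
    {"rot": [0, 0, 0.036], "linear": [0.456, 0.019, 0.1], "grip": 1},
    {"rot": [0, 0, 0.036], "linear": [0.456, 0.019, 0.2], "grip": 1},
    {"rot": [0, 0, 0.036], "linear": [0.456, 0.019, 0.2], "grip": 1},
    {"rot": [0, 0, 0.036], "linear": [0.456, 0.019, 0.2], "grip": 1}
  ]
}}

```text
time: 7.3
eef_pos: [0.5901, -0.2353, 0.1669]
tcp_rot: [0.889, 0.458, -0.0, -0.0]
wrist_force: [0.5, 0.6, -2.3]
finger_gap: 0.0258
finger_force: 49.8
```

```bash
python3 - <<'E'
from h import *
im,i=snap('wrist','wrist4'); np.save('pics/wrist4_T.npy',i['world_from_camera'])
sc,si=snap('scene','scene4')
s=robot.state();print(s['eef_pos'].round(4),s['wrist_force'].round(1),(2*np.degrees(np.arctan2(s['tcp_rot'][1],s['tcp_rot'][0]))).round(2))
u,v=map(int,proj(si,(.589,-.234,.11))); a=cv2.imread('pics/scene4.png')[v-45:v+45,u-45:u+45]
b=cv2.imread('pics/wrist4.png')[150:330,190:370]
cv2.imwrite('pics/c4.png',cv2.convertScaleAbs(np.hstack([cv2.resize(x,(400,400),interpolation=cv2.INTER_CUBIC) for x in (a,b)]),alpha=1.4))
E
```

```text
[ 0.5908 -0.2362  0.168 ] [ 0.1 -0.1 -2.1] 54.49
```

View pics/c4.png

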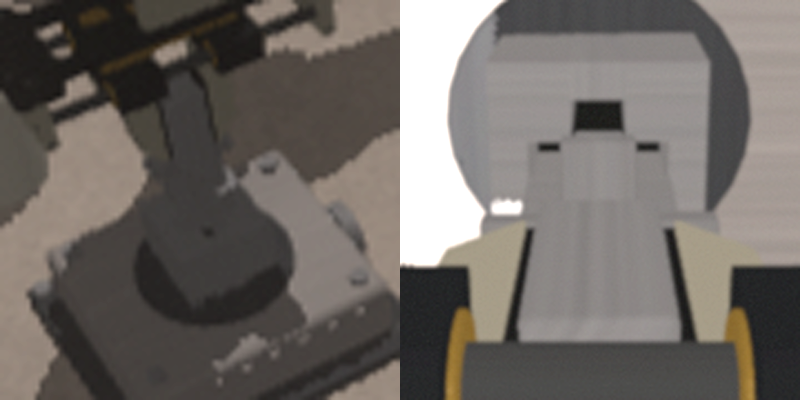

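In the right-hand panel the socket arm (573–624) and the stem arm (562–636) share the same centre column. I'll check fore-aft the same way.

```bash
python3 - <<'E'
from sock import *
im,g,i=run('wrist4'); s=robot.state(); M=R.from_quat(s['tcp_rot']).as_matrix(); t=s['eef_pos']
print(g[188:222,280]); print(g[206:226,255]); 
for u,v,o in ((279.6,195,.0195),(255,214.5,.0075),(301,214.5,.0075)):
    p=onz(i,u,v,.105); print('socket centre tool x',(M.T@(p-t))[0]-o)
zf=t[2]-.0466
for z in (.038,.032): print('exp tip',proj(i,np.append((t+M[:,0]*.026)[:2],zf+z)))
E
```

```text
[106 106 105 106 106 104  90  64  33  21  19  20  20  20  23  24  22  21
  20  27  49  78  92  96  95  98 101 104 104 105 104 104 103 104]
[105 105 104 105 104 105 102  90  63  32  18  41  73  91  96  97  95  96
  95  97]
socket centre tool x 0.00027882212162003844
socket centre tool x -0.0001399175339773396
socket centre tool x -0.00010310084998170748
exp tip (np.float64(283.2041896172852), np.float64(213.16461486145897))
exp tip (np.float64(283.11541627574246), np.float64(209.2685037502846))
```

It's aligned to within 0.5 mm on both axes. I'll descend gently and check the force.

Emit:
{"name": "play_rows", "arguments": {
  "series": [
    {"rot": [0, 0, 0], "linear": [0, 0, 0.03], "grip": 1},
    {"rot": [0, 0, 0], "linear": [0, 0, 0.06], "grip": 1},
    {"rot": [0, 0, 0], "linear": [0, 0, 0.08], "grip": 1},
    {"rot": [0, 0, 0], "linear": [0, 0, 0.1], "grip": 1},
    {"rot": [0, 0, 0], "linear": [0, 0, 0.12], "grip": 1},
    {"rot": [0, 0, 0], "linear": [0, 0, 0.12], "grip": 1}
  ]
}}

```text
time: 8.0
eef_pos: [0.5902, -0.236, 0.1422]
tcp_rot: [0.889, 0.458, 0.0, -0.0]
wrist_force: [1.9, 2.2, -2.7]
finger_gap: 0.0259
finger_force: 49.8
```

There's no upward force with the foot 9 mm below the mouth, so the splines are meshed. I'll continue down.

Emit:
{"name": "play_rows", "arguments": {
  "series": [
    {"rot": [0, 0, 0], "linear": [0, 0, 0.03], "grip": 1},
    {"rot": [0, 0, 0], "linear": [0, 0, 0.06], "grip": 1},
    {"rot": [0, 0, 0], "linear": [0, 0, 0.09], "grip": 1},
    {"rot": [0, 0, 0], "linear": [0, 0, 0.1], "grip": 1},
    {"rot": [0, 0, 0], "linear": [0, 0, 0.1], "grip": 1}
  ]
}}

```text
time: 8.5
eef_pos: [0.5901, -0.2359, 0.1221]
tcp_rot: [0.889, 0.458, 0.0, -0.0]
wrist_force: [3.3, 3.2, -4.5]
finger_gap: 0.0258
finger_force: 49.8
```

Emit:
{"name": "play_rows", "arguments": {
  "series": [
    {"rot": [0, 0, 0], "linear": [0, 0, 0.02], "grip": 1},
    {"rot": [0, 0, 0], "linear": [0, 0, 0.04], "grip": 1},
    {"rot": [0, 0, 0], "linear": [0, 0, 0.06], "grip": 1},
    {"rot": [0, 0, 0], "linear": [0, 0, 0.06], "grip": 1},
    {"rot": [0, 0, 0], "linear": [0, 0, 0.06], "grip": 1},
    {"rot": [0, 0, 0], "linear": [0, 0, 0.06], "grip": 1}
  ],
  "grip_force": 60
}}

```text
time: 9.1
eef_pos: [0.5905, -0.2361, 0.1122]
tcp_rot: [0.889, 0.458, 0.0, 0.0]
wrist_force: [0.3, 3.5, 8.5]
finger_gap: 0.0254
finger_force: 59.8
```

The push is about 10.7 N, so the hub is about 7.5 mm down. I'll press a little further for margin.

Emit:
{"name": "play_rows", "arguments": {
  "series": [
    {"rot": [0, 0, 0], "linear": [0, 0, 0.008], "grip": 1},
    {"rot": [0, 0, 0], "linear": [0, 0, 0.015], "grip": 1},
    {"rot": [0, 0, 0], "linear": [0, 0, 0.018], "grip": 1},
    {"rot": [0, 0, 0], "linear": [0, 0, 0.018], "grip": 1},
    {"rot": [0, 0, 0], "linear": [0, 0, 0.018], "grip": 1},
    {"rot": [0, 0, 0], "linear": [0, 0, 0.018], "grip": 1}
  ]
}}

```text
time: 9.7
eef_pos: [0.5906, -0.2361, 0.1096]
tcp_rot: [0.889, 0.458, 0.0, 0.001]
wrist_force: [-3.3, 5.0, 15.1]
finger_gap: 0.0256
finger_force: 59.8
```

```bash
python3 - <<'E'
from h import *
im,i=snap('wrist','wrist5'); sc,si=snap('scene','scene5'); s=robot.state(); print(s['time'],s['eef_pos'].round(4),s['wrist_force'].round(1))
u,v=map(int,proj(si,(.589,-.234,.1))); a=cv2.imread('pics/scene5.png')[v-45:v+45,u-45:u+45]
b=cv2.imread('pics/wrist5.png')[150:330,190:370]
cv2.imwrite('pics/c5.png',cv2.convertScaleAbs(np.hstack([cv2.resize(x,(400,400),interpolation=cv2.INTER_CUBIC) for x in (a,b)]),alpha=1.4))
E
```

```text
9.8 [ 0.5906 -0.2361  0.1096] [-3.2  4.2 15.3]
```

View pics/c5.png

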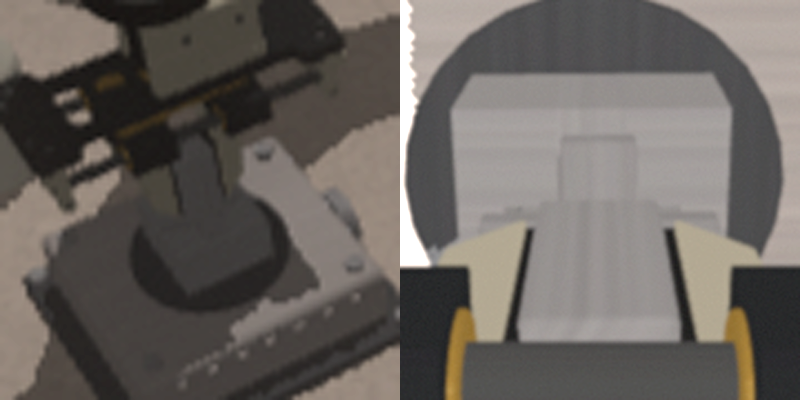

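The flange sits flat on the hub face. The TCP is at 0.1096 m, exactly the computed bottom stop, and the push is well above the 12 N spring. I'm handing in.

```bash
python3 -c "
from cell import robot
print(robot.sign_off())"
```

```text
the job is handed in; nothing more can be done
None
```

I handed the job in at about 9.8 s: the four-splined stem is home in the socket, still gripped at about 60 N and pressing the hub onto its bottom stop, and I did not touch the other things on the counter; `sign_off()` returned no verdict.

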